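# Click the pot warmer's dial to the orange mark

### The job

The teapot is going cold: with a fingertip dragging on its knurled top, turn the flat dial of the pot warmer clockwise until it clicks in at the orange mark, without letting it run on past that to the last setting. Do not touch or move the teapot, cup, candle holder or cake plate, and pick nothing up. Finish with the hand clear.

Things in the scene. Friction and masses are not known exactly. Their poses are not given: they have to be found in the camera images.
- dial (a joint): Dial angle, rad, growing clockwise seen from above. Four detents: 0 (first white dot), 0.698 (second), 1.396 (orange dot, the goal), 2.094 (last white dot); stops at -0.06 and 2.15. Starts in the first or second. Let go, it springs to the nearest detent; divides at 0.35, 1.05, 1.75. Leaving a detent takes about 0.025 N m.
- dial_centre (a point): Centre of the dial's flat top, on its upright axis, 53 mm above the table at rest. Aluminium disc 92 mm across (too wide to pinch), 8 mm proud, top dark and knurled on its outer 18 mm, red pointer bar. It is sprung: pressed down it gives up to 7 mm (3.2 N plus 0.8 N per mm, then a hard stop). Pressed 4 to 5 mm by closed fingertips 33 mm from the centre, it follows them round by friction.
- pointer_tip (a point): Tip of the red pointer bar on the dial's top, 45 mm from the axis; turns with the dial. At dial angle a it points 1.047 - a rad (counter-clockwise from above) from the warmer's +x axis.
- orange_mark (a point): Orange dot, 14 mm across, on the warmer's top, 64 mm from the dial's axis and -0.349 rad (counter-clockwise positive) from the warmer's +x axis; three white dots (8 mm) lie on the same circle at 1.047, 0.349 and -1.047 rad. All are on the side of the dial away from the robot.
- warmer: Grey electric pot warmer with wooden trim, fixed to the table: a box 200 mm (x) by 385 mm (y), 45 mm high. Its origin is on the table straight under the dial's axis; in its frame the box spans x -100 to 100 mm, y -75 to 310 mm. A black hot plate, 164 mm across and 4 mm high, lies on its top at y = 215 mm.
- teapot: White and blue teapot standing on the hot plate, body 144 mm across and 135 mm high; origin at the centre of its foot; spout to its -x (126 mm), handle to its +x (116 mm). Loose: leave it.
- teacup: Blue mug, 86 mm across, 65 mm high, handle at its +y; origin at the centre of its foot on the table. Loose: leave it.
- candle_holder: Brass leaf dish, 120 mm across, with an amber glass 56 mm high; origin at the centre of its underside on the table. Loose: leave it.
- cake_plate: White plate with a gold rim, 173 mm across, with a slice of fruit cake, 45 mm high in all; origin at the centre of its underside on the table. Loose: leave it.
There are look-alikes about, which are no part of the job. Leave any purple or turquoise look-alike of the teacup alone.

How it is judged:
By the outcome, as a careful person would: the job done as asked, in the order asked, and still so for the second after the job is handed in, with the robot touching nothing.
It also fails if it takes over 38 s, if anything falls off the work surface, if the arm or the gripper's body presses on something with over 40 N, if the wrist force passes 120 N, or if a joint passes its speed limit or range.

### The arm

A 7-joint arm with a two-finger parallel gripper is mounted at the origin on the work surface. World frame = base frame: x ahead of the robot, y to its left, z up, the work surface at z = 0. Lengths are in mm, angles in rad, forces in N, time in s.
With the tool pointing down it reaches from about 400 to 925 mm from the base axis. Payload 4.1 kg.
Tool frame: the origin (TCP) lies midway between the tips of the shut fingers; the grasp point (between the pads) lies 19 mm behind it (grip_depth is the distance from the TCP to the grasp point, in mm); z points along the fingers, y is the line along which they close (so a half turn about z gives the same grasp; the last joint's range is limited). The gripper opens to 85 mm and grips with 20 to 120 N. Pads are 22 mm wide; open, the fingers measure 114 mm over their backs; the gripper's body (76 mm by 85 mm) begins 54 mm behind the grasp point. The pads swing forward as they close: fully open they stand 13 mm farther back than shut.
Start: joints at [-0.099, 0.398, 0.045, 1.537, -0.019, 1.207, -0.051], TCP at [650.034, 0.031, 231.347] pointing down, gripper open.
Joint ranges: [-2.82, 2.82], [-0.49, 2.23], [-1.37, 1.46], [0, 2.46], [-1.36, 4.5], [0.23, 2], [-2.94, 2.94]. Speed limits (rad/s): [2.57, 2.57, 3.14, 3.14, 3.14, 3.14, 3.14].

### API

Orientations are given as a unit quaternion [w, x, y, z].
In Python, from cell import observe, camera, job_done, grip_depth gives the robot as it stands.
- The arm moves only by the tool servo_tool, never from a script. Its argument "deltas" is a list of rows, each a list of 5 numbers: the gripper's target within -1 to 1 (fully open at 1, half-way at 0, shut at -1), then the shift along the tool's x, y, z in cm, then the turn about the tool's z in degrees. A call has 1 to 10 rows; each row shifts and turns the commanded pose from where the row before left it, along the tool's axes as they then stand; what a row does not reach is not made up. A row lasts 1/8 s, in which the tool goes at most 62.5 mm and 10.7 degrees, less where a joint would pass 70% of its speed; a pose out of reach is approached as far as the arm can. A call is refused whole if a number of a shift passes 6.25 or a number of a turn 10.7, either way. A call with a gripper value outside its range is refused whole. The fingers move at their own pace and stop on an object; "squeeze" is the grip in N (left out, the last holds). Time passes only in rows, so rows that do not move let the fingers close. It gives the time, the measured TCP pose, the force, the opening and the grip force at its end, in the units of the state.
- observe(): the state, without advancing time (a new reading comes with each control period).
- camera(name): name is "scene" or "side" or "wrist"; returns a dict with "color" (384x512x3 uint8, blue, green, red), "z_map" (384x512 float32, mm along the optical axis (not along the pixel's ray), 0 where there is no reading), "camera_matrix" (3x3 intrinsics, pixels), "R" (3x3) and "t" (3): a world point X has camera coordinates R X + t; the wrist camera has in their place "mount" (4x4, takes a point from camera to tool coordinates, whose origin is the TCP and whose axes are the flange's). Camera axes: x right, y down, z forward; pixel columns grow to the right and rows downward; lengths in mm; the calibration is good to about 2 mm. The wrist camera is an equidistant fisheye: a pixel r from the principal point sees the ray r / f radians off the axis. A picture is of the moment at which its call begins: read the wrist's pose just before it.
- job_done(): hands the job in; it is judged then, once.
The state is a dict: "t": time; "joint_pos": joint angles; "joint_vel": joint speeds; "joint_torque": joint torques, N m; "eef_pos": TCP position; "eef_rot": TCP orientation; "contact_force": force on the tool from outside, world axes, zero at the start; "moment": the same for the moment, N m; "finger_gap": finger opening in mm; "finger_force": force on a finger pad.
Only numpy, scipy, OpenCV 4.12 (cv2) and the standard library are available. Lean on these libraries where they do the work, as an engineer would, in place of code of your own. Each camera call takes 0.05 s, during which the arm holds its last target. There are 200 camera calls.

## Working session

There is one attempt and no reset: what is moved stays moved. The work goes in short steps, Python scripts to look and compute and a tool call to move; the robot and the scene stay as the last step left them, time stands still between calls to the robot, and variables do not carry over. Pictures are saved under pics/ and viewed, at most 10 in all, crops included, and the job is handed in when it is done.

Besides the shell and the picture viewer there is one more tool, called after "Call:" as name(argument=value, ...), one argument or row to a line, values as JSON. servo_tool: Moves the arm, as the interface text tells. Its arguments: {"type":"object","properties":{"deltas":{"type":"array"},"squeeze":{"type":"number"}},"required":["deltas"]}

```bash
mkdir -p pics; cat > h.py <<'E'
import numpy as np,cv2
from cell import observe,camera
def px2w(c,u,v,z=None):
    K=c["camera_matrix"];R=np.array(c["R"]);t=np.array(c["t"])
    d=np.linalg.inv(K)@np.array([u,v,1.])
    if z is None:
        Z=c["z_map"][int(round(v)),int(round(u))];return R.T@(d*Z-t)
    o=-R.T@t;w=R.T@d
    return o+w*(z-o[2])/w[2]
E
python3 - <<'E'
from h import *
import pickle
ims=[]
for n in("scene","side"):
    c=camera(n);pickle.dump(c,open(n+"0.pkl","wb"));ims.append(c["color"])
    cv2.imwrite(f"pics/{n}0.png",c["color"])
s=observe();print(s["eef_pos"],s["eef_rot"],s["t"],s["contact_force"])
E
```

```text
[6.49423113e+02 3.73704813e-02 2.30359101e+02] [-6.02058963e-04  7.07065807e-01  7.07147182e-01 -6.66889224e-04] 0.1 [ 0.0605213  -0.08289204 -0.23921655]
```

View pics/scene0.png

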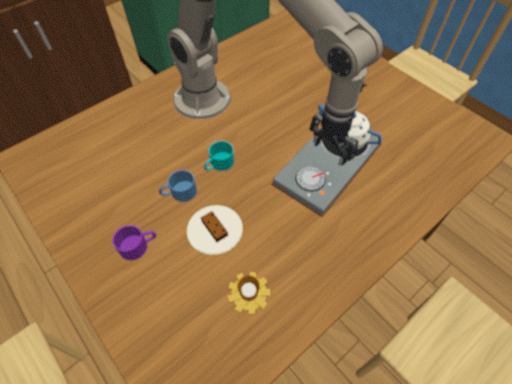

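View pics/side0.png

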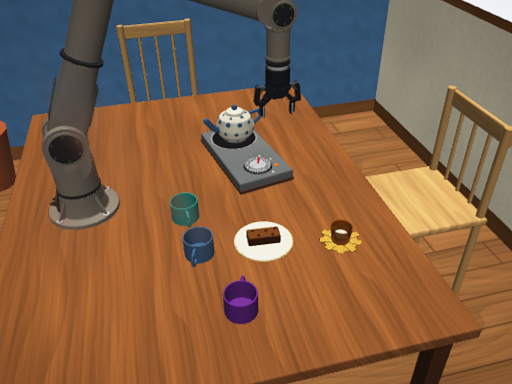

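The scene view shows the warmer with its dial at about (312,178). The teapot is behind the hand at (355,130), and the only dial is this one. In the side view the dial is at (258,164). The cup look-alikes at turquoise (221,156) and purple (131,242) are well away. Next is an enlarged crop to check the dial.

```bash
python3 - <<'E'
from h import *
import pickle
a=pickle.load(open("scene0.pkl","rb"));b=pickle.load(open("side0.pkl","rb"))
A=cv2.resize(a["color"][145:220,265:365],None,fx=7,fy=7,interpolation=cv2.INTER_CUBIC)[:,:700]
B=cv2.resize(b["color"][120:195,195:295],None,fx=7,fy=7,interpolation=cv2.INTER_CUBIC)
cv2.imwrite("pics/cA.png",A);cv2.imwrite("pics/cB.png",B)
print(px2w(a,312,178),px2w(a,312,178,53),px2w(b,258,164,53))
for c in(a,b):
  hsv=cv2.cvtColor(c["color"],cv2.COLOR_BGR2HSV)
  print(c["camera_matrix"][0,0])
E
```

```text
[595.12091619  18.47655276  54.77834319] [594.33555068  19.54894829  53.        ] [590.86625681  16.38058489  53.        ]
380.55096106715195
480.89815700874595
```

View pics/cA.png

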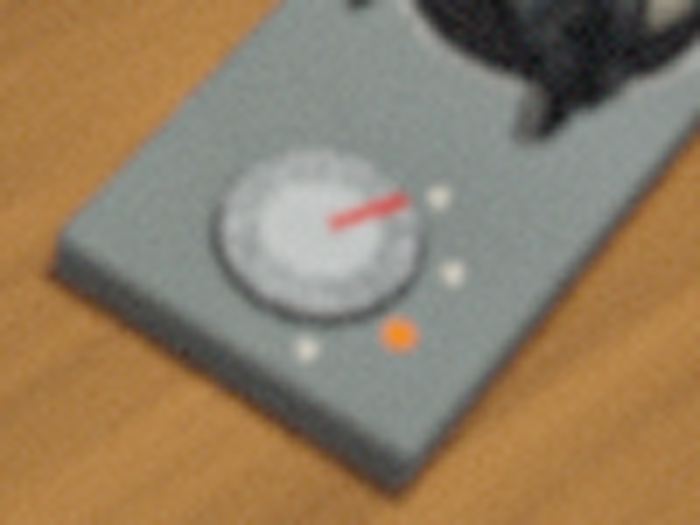

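View pics/cB.png

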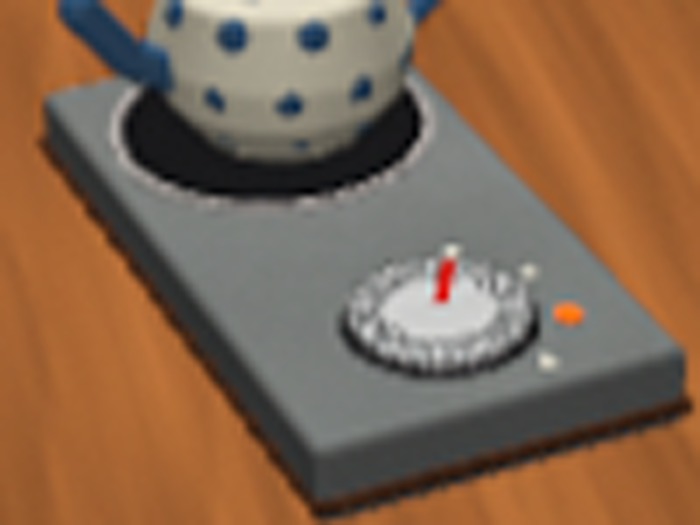

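The crops show the red pointer at the first white dot, so the dial starts at 0. In crop A the dots are at (440,196), (453,273), orange (400,335) and (306,350). In crop B they are at (452,250), (529,271), orange (568,313) and (547,360). The dots give me the warmer's pose.

```bash
python3 - <<'E'
from h import *
import pickle
from scipy.optimize import least_squares
a=pickle.load(open("scene0.pkl","rb"));b=pickle.load(open("side0.pkl","rb"))
ang=np.array([1.047,.349,-.349,-1.047])
def W(c,p,o,z):
    q=(np.array(p)+.5)/7-.5+o;return px2w(c,*q,z)[:2]
ca=(a,(265,145),[(440,196),(453,273),(400,335),(306,350)],(320,232),(405,200))
cb=(b,(195,120),[(452,250),(529,271),(568,313),(547,360)],(440,312),(448,262))
P=[]
for c,o,d,ce,pt in(ca,cb):
    D=np.array([W(c,p,o,45) for p in d]);P.append(D)
    f=lambda x,D=D:(x[:2]+64*np.c_[np.cos(ang+x[2]),np.sin(ang+x[2])]-D).ravel()
    r=least_squares(f,[590,18,0]);print("dots",r.x,np.abs(r.fun).max(),"disc",W(c,ce,o,53),"ptr",W(c,pt,o,53))
f=lambda x:np.concatenate([(x[:2]+64*np.c_[np.cos(ang+x[2]),np.sin(ang+x[2])]-D).ravel() for D in P])
print(least_squares(f,[590,18,0]).x)
E
```

```text
dots [5.87812131e+02 1.80007968e+01 1.87499922e-01] 0.5704658921453074 disc [589.88242282  16.13621447] ptr [602.68324098  59.49582639]
dots [5.89662361e+02 2.13441533e+01 1.73024209e-01] 0.8570655848515685 disc [588.74333597  16.04219202] ptr [604.02159006  59.46096143]
[5.88736434e+02 1.96701985e+01 1.80307514e-01]
```

Dial centre is about (589,18), with the warmer yawed 0.18 rad. Contact starts on the side away from the pointer and teapot, at world bearing -100°, around (583,-14.5). I'll shut the fingers and come down above that point.

Call:
servo_tool(
  deltas=[
    [-1, -0.5, -2.2, 0, 0],
    [-1, -0.5, -2.2, 0, 0],
    [-1, -0.45, -2.2, 2, 0],
    [-1, 0, 0, 4, 0],
    [-1, 0, 0, 4, 0],
    [-1, 0, 0, 4, 0],
    [-1, 0, 0, 2, 0],
    [-1, 0, 0, 0, 0],
    [-1, 0, 0, 0, 0],
    [-1, 0, 0, 0, 0],
  ],
  squeeze=20,
)

```text
t: 1.35
eef_pos: [585.1, -14.5, 72.7]
eef_rot: [0.001, 0.707, 0.707, 0.001]
contact_force: [-0.1, -0.4, 0.3]
finger_gap: -0.1
finger_force: 0.0
```

Call:
servo_tool(
  deltas=[
    [-1, 0, -0.15, 0.8, 0],
    [-1, 0, 0, 0.8, 0],
    [-1, 0, 0, 0.3, 0],
    [-1, 0, 0, 0.1, 0],
    [-1, 0, 0, 0.1, 0],
    [-1, 0, 0, 0, 0],
    [-1, 0, 0, 0, 0],
    [-1, 0, 0, 0, 0],
  ],
)

```text
t: 2.35
eef_pos: [582.5, -14.6, 50.4]
eef_rot: [0.0, 0.707, 0.707, -0.0]
contact_force: [-2.7, -1.0, 4.7]
finger_gap: 0.2
finger_force: 2.2
```

Call:
servo_tool(
  deltas=[
    [-1, 0, 0, 0.13, 0],
    [-1, 0, 0, 0.1, 0],
    [-1, 0, 0, 0, 0],
    [-1, 0.12, -0.45, 0, 8],
    [-1, 0.12, -0.45, 0, 8],
    [-1, 0.12, -0.45, 0, 8],
    [-1, 0.12, -0.45, 0, 8],
    [-1, 0.12, -0.45, 0, 8],
    [-1, 0, 0, 0, 0],
  ],
)

```text
t: 3.48
eef_pos: [563.2, -3.4, 48.4]
eef_rot: [0.001, 0.907, 0.422, 0.0]
contact_force: [-2.2, -1.9, 5.8]
finger_gap: 0.2
finger_force: 3.0
```

```bash
python3 - <<'E'
from h import *
c=camera("side")
cv2.imwrite("pics/s1.png",cv2.resize(c["color"][130:190,215:295],None,fx=8,fy=8,interpolation=cv2.INTER_CUBIC))
s=observe();print(s["eef_pos"],s["contact_force"],s["moment"])
d=s["eef_pos"][:2]-np.array([589,18]);print(np.hypot(*d),np.degrees(np.arctan2(d[1],d[0])))
E
```

```text
[563.21751499  -3.46627721  48.3768137 ] [-2.63084515 -2.11048583  6.43844698] [-0.32907909  0.5034338  -0.05639753]
33.54903263321271 -140.21952320339025
```

View pics/s1.png

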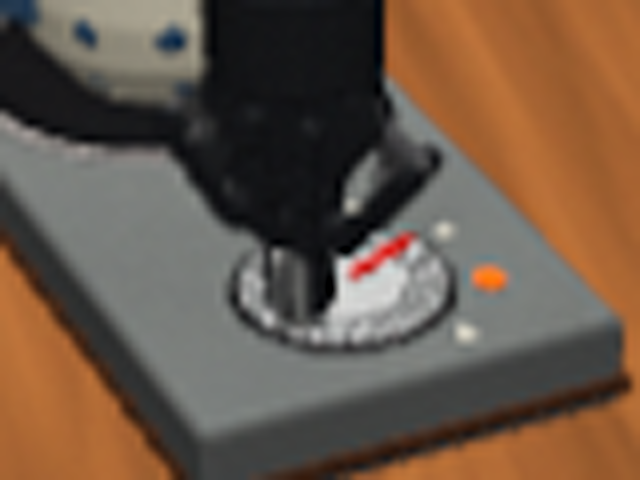

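It is following: the pointer tip at (410,240) is now almost at the second dot (443,230), about 38° on for 39° of finger travel. I'll sweep another 41°.

Call:
servo_tool(
  deltas=[
    [-1, 0.12, -0.45, 0, 8],
    [-1, 0.12, -0.45, 0, 8],
    [-1, 0.12, -0.45, 0, 8],
    [-1, 0.12, -0.45, 0, 8],
    [-1, 0.13, -0.47, 0, 8.5],
    [-1, 0, 0, 0, 0],
    [-1, 0, 0, 0, 0],
  ],
)

```text
t: 4.4
eef_pos: [555.2, 19.6, 48.0]
eef_rot: [-0.0, 0.997, 0.083, -0.0]
contact_force: [-3.0, 0.3, 5.9]
finger_gap: -0.1
finger_force: 2.7
```

```bash
python3 - <<'E'
from h import *
c=camera("side")
cv2.imwrite("pics/s2.png",cv2.resize(c["color"][130:190,215:295],None,fx=8,fy=8,interpolation=cv2.INTER_CUBIC))
s=observe();print(s["eef_pos"],s["contact_force"],s["moment"])
d=s["eef_pos"][:2]-np.array([589,18]);print(np.hypot(*d),np.degrees(np.arctan2(d[1],d[0])))
E
```

```text
[555.1814284   19.60335496  47.99874677] [-2.7118536  -0.02972557  5.59355   ] [ 0.03998697  0.58385035 -0.02269717]
33.856558183108554 177.28561170798875
```

View pics/s2.png

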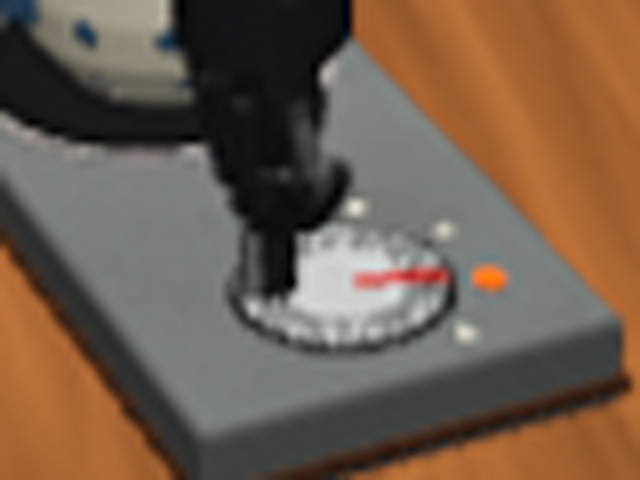

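The pointer tip (448,275) now lines up with the orange dot (489,278). I'll lift straight up and clear.

Call:
servo_tool(
  deltas=[
    [-1, 0, 0, -0.3, 0],
    [-1, 0, 0, -0.5, 0],
    [-1, 0, 0, -1, 0],
    [-1, 0, 0, -3, 0],
    [-1, 0, 0, -4, 0],
    [-1, 0, 0, -4, 0],
    [-1, 0, 0, -2, 0],
    [-1, 0, 0, 0, 0],
    [-1, 0, 0, 0, 0],
  ],
)

```text
t: 5.58
eef_pos: [554.9, 19.0, 195.2]
eef_rot: [0.0, 0.997, 0.083, -0.001]
contact_force: [-0.3, -0.2, -0.6]
finger_gap: -0.1
finger_force: 0.0
```

```bash
python3 - <<'E'
from h import *
c=camera("side")
cv2.imwrite("pics/s3.png",cv2.resize(c["color"][90:200,185:305],None,fx=5,fy=5,interpolation=cv2.INTER_CUBIC))
E
```

```text
(no output)
```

View pics/s3.png

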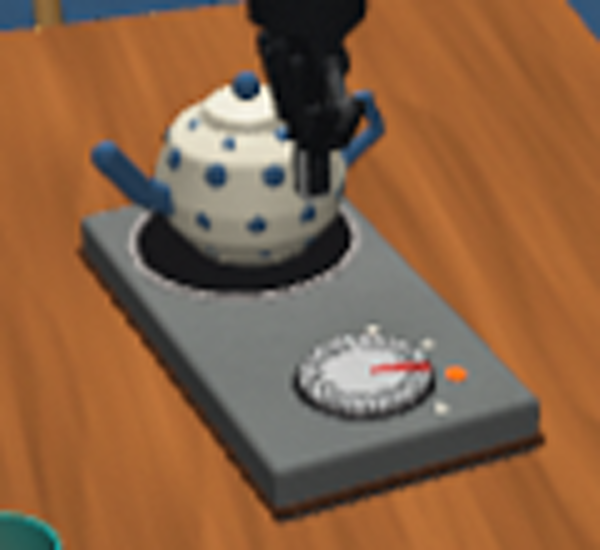

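The hand is clear, the teapot hasn't moved, and the dial has risen again. The pointer tip at (430,366) matches where the orange detent should put it: about (429,365), allowing for the disc standing 8 mm above the dots. Handing in.

```bash
python3 -c "from cell import job_done; print(job_done())"
```

```text
the job is handed in; nothing more can be done
None
```

The dial was turned clockwise from the first dot to the orange mark and stayed there once released; the job is handed in with the hand clear and the teapot, cup, candle holder and cake plate never approached.

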